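Load the bathroom cleaner and hold its timer lever on the third click

TASK

Lift the orange beaker off the top of the nested pile, leaving the other two beakers in their stand, and lower it into the round well of the white cleaner until its collar sits flat on the top, and let go of it. Then push the blue spring-return lever on the cleaner's front down with the fingers, past the first two clicks to the third at the bottom of its travel, and finish while still holding it down there, because it springs back up when released. Leave the shampoo bottle, the jar and the soap where they are.

Things in the scene. Friction and masses are not known exactly. Their poses are not given: they have to be found in the camera images.
- beaker_top: Orange beaker, top of the pile, 84 mm high, about 60 g. Lower 56 mm a cone, diameter 30 mm (bottom) to 49; above it a straight collar, outer diameter 60, height 28, wall 3.5, resting on its flat underside. Origin: centre of the underside, z up. In the pile its bottom is at 60 mm above the table, collar 116 to 144 (only the collar is free); pulls straight up, 2 mm play. Seated: bottom at 49 mm.
- beaker_mid: Purple beaker, same shape as the orange one, middle of the pile, bottom 32 mm and rim 116 mm above the table. Origin: centre of its underside. Stays in the pile.
- beaker_low: Grey beaker, same shape, lowest of the pile, hanging in the stand by its collar, rim 88 mm above the table. Origin: centre of its underside. Stays in the stand.
- stand: Grey conical stand fixed to the table, 60 mm high, 100 mm wide at the foot and 68 mm at the top; the lowest beaker hangs in it by its collar. Origin: centre of its underside.
- cleaner: White box-shaped countertop cleaner fixed to the table, 140 mm deep (x), 160 mm wide (y), 105 mm high, with a round well in its top and the blue lever on its front. Origin: centre of its underside; its own -x is the front, where the lever is, and z is up. The front faces the robot give or take 0.3 rad.
- well (a point): Centre of the well's mouth, in the middle of the cleaner's flat top, 105 mm above the table. The well is 53 mm in diameter and 75 mm deep, with 2 mm of play around the top of a beaker's cone.
- lever_axle (a point): Middle of the lever's axle, 90 mm in front of the cleaner's origin (20 mm in front of its front face) and 75 mm above the table. The axle lies along the cleaner's y. Hub 36 mm in diameter, 44 mm wide.
- lever_pad (a point): Point on the upper face of the blue lever's flat arm, 62 mm from the axle; moves with the lever. The arm is 36 mm wide (along the cleaner's y), 8 mm thick, and ends 83 mm from the axle. At rest it slopes up away from the cleaner, 0.5 rad above level (this point 108 mm above the table); at the third click it slopes down, 0.55 rad below level (this point 46 mm above the table).
- lever (a joint): Lever angle, rad: 0 at rest (raised), grows as the arm is pressed down. Clicks (detents) at 0.35, 0.70 and 1.05; hard stop at 1.10. A spring returns it to 0 from anywhere when released. Pressing down 55 to 60 mm from the axle takes about 1 to 8 N, with a hump before each click, and 5 to 7 N to hold at the third.
- shampoo: White shampoo bottle with a green label and red cap, 56 mm in diameter, 170 mm high; origin: centre of its underside. Stays where it is.
- jar: Amber glass jar with a white lid, 68 mm in diameter, 70 mm high; origin: centre of its underside. Stays where it is.
- soap: Pink bar of soap, 80 x 52 x 26 mm; origin: centre of its underside. Stays where it is.

How it is judged:
By the outcome, as a careful person would: the job done as asked, in the order asked, and still so for the second after the job is handed in, while the arm keeps its last pose, push and grip.
It also fails if it takes over 51 s, if anything falls off the work surface, if the arm or the gripper's body presses on something with over 40 N, if the wrist force passes 120 N, or if a joint passes its speed limit or range.

ROBOT

A 6-joint arm with a two-finger parallel gripper is mounted at the origin on the work surface. World frame = base frame: x ahead of the robot, y to its left, z up, the work surface at z = 0. Lengths are in m, angles in rad, forces in N, time in s.
With the tool pointing down it reaches from about 0.25 to 0.725 m from the base axis. Payload 4 kg.
Tool frame: the origin (TCP) lies midway between the tips of the shut fingers; the grasp point (between the pads) lies bot.pinch_z behind it (bot.pinch_z is the distance from the TCP to the grasp point, in m); z points along the fingers, y is the line along which they close (so a half turn about z gives the same grasp; the last joint's range is limited). The gripper opens to 85 mm and grips with 20 to 120 N. Pads are 22 mm wide; open, the fingers measure 114 mm over their backs; the gripper's body (76 mm by 85 mm) begins 54 mm behind the grasp point. The pads swing forward as they close: fully open they stand 13 mm farther back than shut.
Start: joints at [-1.177, 0.241, 0.005, 1.335, 0, 1.571], TCP at [0.192, -0.462, 0.231] pointing down, gripper open.
Joint ranges: [-2.72, 2.72], [-1.05, 1.87], [-1.09, 1.28], [-1.99, 2.15], [-1.42, 1.44], [-3.14, 3.14]. Speed limits (rad/s): [2.79, 2.79, 3.14, 3.14, 3.14, 3.14].

INTERFACE

Orientations are given as a unit quaternion [x, y, z, w].
In Python, from workcell import bot gives the robot as it stands.
- The arm moves only by the shell command python3 jog.py 'ROWS'. ROWS is 1 to 10 rows, parted by semicolons, with the numbers parted by commas; each row has 7 numbers: a rotation vector rx, ry, rz in shares of 180 degrees (1.0 is 180 degrees), then dx, dy, dz in fractions of the full range, 1 being 0.5 m, then the finger opening in m; each row is the pose to reach, as a shift and turn from the pose commanded when the command began, along the tool's axes at that moment; what a row does not reach only later rows make up. A row lasts 1/8 s, in which the tool goes at most 0.0625 m and 0.188 rad, less where a joint would pass 70% of its speed; a pose out of reach is approached as far as the arm can. The fingers move at their own pace and stop on an object; the grip force is fixed at half the most. Time passes only in rows, so rows that do not move let the fingers close. It prints the time, the measured TCP pose, the force, the opening and the grip force at its end. A shift or turn number past 1, either way, is cut back to 1. Input that does not fit is refused with a message, and nothing moves.
- bot.get_obs(): the state, without advancing time (a new reading comes with each control period).
- bot.camera(name): name is "side" or "top"; returns the picture (384x512x3 uint8, red, green, blue); there is no depth.
- bot.calibration(name): a dict with "mtx" (3x3 intrinsics, pixels), "R" (3x3) and "t" (3): a world point X has camera coordinates R X + t. Camera axes: x right, y down, z forward; pixel columns grow to the right and rows downward; lengths in m; the calibration is good to about 2 mm. A picture is of the moment at which its call begins. calibration takes no time and is no camera call.
- bot.job_done(): hands the job in; it is judged then, once.
The state is a dict: "clock": time; "joint_pos": joint angles; "joint_vel": joint speeds; "tau": joint torques, N m; "eef_pos": TCP position; "tool_rot": TCP orientation; "ft_force": force on the tool from outside, world axes, zero at the start; "ft_torque": the same for the moment, N m; "grip_width": finger opening in m; "grasp_force": force on a finger pad.
Only numpy, scipy, OpenCV 4.12 (cv2) and the standard library are available. Lean on these libraries where they do the work, as an engineer would, in place of code of your own. Each camera call takes 0.05 s, during which the arm holds its last target. There are 200 camera calls.

## Working session

There is one attempt and no reset: what is moved stays moved. The work goes in short steps, Python scripts to look and compute and a shell command to move; the robot and the scene stay as the last step left them, time stands still between calls to the robot, and variables do not carry over. Pictures are saved under pics/ and viewed, at most 10 in all, crops included, and the job is handed in when it is done.

```bash
ls; mkdir -p pics; python3 - <<'E'
from workcell import bot
import cv2
for n in("side","top"):
    cv2.imwrite(f"pics/{n}0.png",bot.camera(n)[:,:,::-1]); c=bot.calibration(n); print(n,c["mtx"].round(1).tolist(),c["R"].round(3).tolist(),c["t"].round(3).tolist())
o=bot.get_obs(); print(o["clock"],o["eef_pos"],o["tool_rot"],o["grip_width"],bot.pinch_z)
E
```

```text
jog.py
pics
workcell.py
side [[371.0, 0.0, 260.9], [0.0, 371.0, 193.6], [0.0, 0.0, 1.0]] [[0.858, -0.514, -0.021], [-0.378, -0.601, -0.704], [0.349, 0.612, -0.709]] [-0.487, 0.268, 0.64]
top [[370.5, 0.0, 249.4], [0.0, 370.5, 195.7], [0.0, 0.0, 1.0]] [[-0.017, -1.0, -0.017], [-0.987, 0.019, -0.161], [0.161, 0.014, -0.987]] [0.046, 0.602, 0.646]
0.1 [ 0.19166516 -0.46118888  0.23049243] [ 9.80676435e-01  1.95634422e-01 -1.59899577e-04 -9.36391123e-04] 0.08549120322965013 0.0187
```

View pics/side0.png

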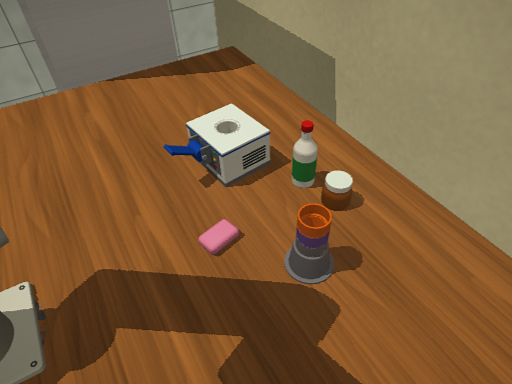

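View pics/top0.png

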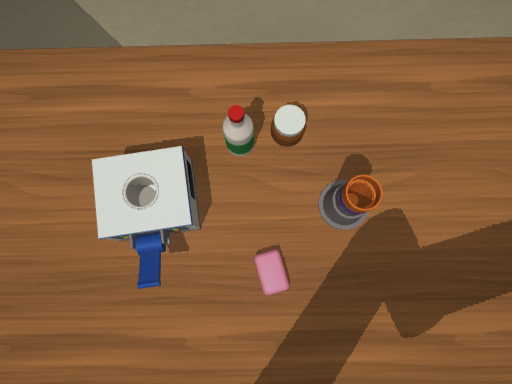

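```bash
cat > h.py <<'E'
from workcell import bot
import cv2, numpy as np
from scipy.optimize import least_squares
def cam(n):
    c=bot.calibration(n); return c["mtx"],c["R"],c["t"]
def plane(n,px,z):
    K,R,t=cam(n); px=np.reshape(px,(-1,2)).astype(float)
    d=np.c_[px,np.ones(len(px))]@np.linalg.inv(K).T@R; C=-R.T@t
    return (C+d*((z-C[2])/d[:,2])[:,None])
def big(m):
    cs,_=cv2.findContours(m.astype(np.uint8),cv2.RETR_EXTERNAL,cv2.CHAIN_APPROX_NONE)
    return max(cs,key=cv2.contourArea)[:,0]
def circ(P,r=None):
    x0=P[:,:2].mean(0)
    f=lambda v:np.hypot(*(P[:,:2]-v[:2]).T)-(r or v[2])
    s=least_squares(f,[*x0]+([] if r else [.03]),loss="soft_l1",f_scale=.001); return s.x.round(4),np.sqrt(np.mean(s.fun**2)).round(4)
def hsv(im): return [a.astype(int) for a in cv2.split(cv2.cvtColor(im,cv2.COLOR_RGB2HSV))]
def rim(n,c,z,r):   # far-side contour points -> circle of given radius
    P=plane(n,c,z)[:,:2]; K,R,t=cam(n); C=(-R.T@t)[:2]; m=P.mean(0); u=(m-C)/np.linalg.norm(m-C)
    return circ(P[(P-m)@u>0.004],r),circ(P[(P-m)@u>0.004])
E
python3 - <<'E'
from h import *
for n in("top","side"):
    im=cv2.imread(f"pics/{n}0.png")[:,:,::-1].copy(); h,s,v=hsv(im)
    K,R,t=cam(n); print(n,"cam",(-R.T@t).round(3))
    if n=="top": # orange vs wood
        print(im[195,345:385:3].tolist()); print(im[191,100:190:6].tolist())
    R_=(im[...,0].astype(int)>140)&(im[...,1]<115)&(im[...,2]<45)&(s>200)
    R_[:, :290]=0; R_[:160]=0
    c=big(R_); print("orange",cv2.boundingRect(c),rim(n,c,.144,.03))
    b=(h>100)&(h<128)&(s>150)&(v>60); c=big(b); print("blue",cv2.boundingRect(c))
    w=(s<60)&(v>170); w[:, 280:]=0; c=big(w); q=cv2.approxPolyDP(cv2.convexHull(c),6,True)[:,0]
    print("topface",q.tolist(),plane(n,q,.105).round(3).tolist())
    cs,hi=cv2.findContours(w.astype(np.uint8),cv2.RETR_CCOMP,cv2.CHAIN_APPROX_NONE)
    for k,cc in enumerate(cs):
        if hi[0][k][3]>=0 and cv2.contourArea(cc)>100:
            print("hole",cv2.boundingRect(cc),circ(plane(n,cc[:,0],.105)))
    p=plane(n,big(b),.1); print("blue ext z=.1",p.min(0).round(3),p.max(0).round(3))
E
```

```text
top cam [0.49  0.025 0.735]
[[113, 57, 23], [153, 77, 30], [141, 71, 28], [142, 74, 31], [89, 44, 14], [92, 48, 20], [106, 53, 24], [125, 62, 26], [123, 61, 25], [146, 73, 29], [198, 106, 42], [95, 47, 18], [202, 107, 44], [152, 101, 59]]
[[209, 213, 206], [211, 214, 207], [210, 214, 207], [211, 214, 207], [196, 193, 183], [99, 95, 87], [95, 90, 82], [153, 148, 136], [155, 148, 136], [154, 148, 136], [211, 215, 208], [211, 216, 207], [212, 215, 209], [211, 214, 208], [211, 215, 208]]
orange (346, 177, 22, 17) ((array([ 0.6306, -0.1605]), np.float64(0.0035)), (array([-39.3268,  28.8001,  49.3201]), np.float64(0.0036)))
blue (136, 233, 29, 55)
topface [[180, 146], [190, 223], [98, 237], [92, 159]] [[0.685, 0.156, 0.105], [0.548, 0.137, 0.105], [0.527, 0.294, 0.105], [0.664, 0.311, 0.105]]
hole (125, 176, 32, 32) (array([0.6044, 0.2241, 0.0273]), np.float64(0.0022))
blue ext z=.1 [0.442 0.181 0.1  ] [0.532 0.23  0.1  ]
side cam [ 0.295 -0.481  0.633]
orange (297, 203, 35, 26) ((array([ 0.5869, -0.1546]), np.float64(0.0007)), (array([ 0.5875, -0.1541,  0.0294]), np.float64(0.0006)))
blue (164, 140, 40, 22)
topface [[268, 129], [221, 153], [186, 123], [232, 104]] [[0.683, 0.155, 0.105], [0.545, 0.133, 0.105], [0.525, 0.286, 0.105], [0.662, 0.302, 0.105]]
hole (214, 120, 26, 15) (array([0.6025, 0.217 , 0.0282]), np.float64(0.0013))
blue ext z=.1 [0.445 0.139 0.1  ] [0.524 0.237 0.1  ]
```

```bash
python3 - <<'E'
from h import *
im=cv2.imread("pics/top0.png"); cr=im[165:240,310:400]; h,s,v=hsv(im[:,:,::-1].copy())
m=((s>205)&(h<13))[165:240,310:400]
a=cv2.resize(cr,None,fx=5,fy=5,interpolation=cv2.INTER_NEAREST); b=cv2.resize(m.astype(np.uint8)*255,None,fx=3,fy=3)
o=np.zeros((375,450+270,3),np.uint8); o[:,:450]=a; o[:225,450:]=b[...,None]; cv2.imwrite("pics/crop1.png",o)
for y in (180,190,200,210): print(y,[(h[y,x],s[y,x],v[y,x]) for x in range(336,388,4)])
E
```

```text
180 [(np.int64(13), np.int64(105), np.int64(90)), (np.int64(9), np.int64(42), np.int64(85)), (np.int64(8), np.int64(37), np.int64(82)), (np.int64(12), np.int64(79), np.int64(87)), (np.int64(11), np.int64(205), np.int64(163)), (np.int64(12), np.int64(200), np.int64(193)), (np.int64(12), np.int64(200), np.int64(196)), (np.int64(12), np.int64(200), np.int64(163)), (np.int64(11), np.int64(199), np.int64(124)), (np.int64(12), np.int64(202), np.int64(124)), (np.int64(12), np.int64(194), np.int64(197)), (np.int64(14), np.int64(157), np.int64(154)), (np.int64(14), np.int64(158), np.int64(153))]
190 [(np.int64(6), np.int64(11), np.int64(113)), (np.int64(138), np.int64(89), np.int64(57)), (np.int64(11), np.int64(195), np.int64(93)), (np.int64(12), np.int64(209), np.int64(95)), (np.int64(11), np.int64(206), np.int64(135)), (np.int64(11), np.int64(205), np.int64(142)), (np.int64(11), np.int64(206), np.int64(141)), (np.int64(11), np.int64(204), np.int64(140)), (np.int64(11), np.int64(210), np.int64(135)), (np.int64(12), np.int64(203), np.int64(171)), (np.int64(11), np.int64(203), np.int64(108)), 
[... 583 characters left out ...]
.int64(85)), (np.int64(12), np.int64(200), np.int64(200)), (np.int64(13), np.int64(157), np.int64(156))]
210 [(np.int64(6), np.int64(11), np.int64(117)), (np.int64(4), np.int64(25), np.int64(71)), (np.int64(139), np.int64(58), np.int64(70)), (np.int64(132), np.int64(113), np.int64(81)), (np.int64(8), np.int64(156), np.int64(108)), (np.int64(12), np.int64(207), np.int64(122)), (np.int64(12), np.int64(198), np.int64(144)), (np.int64(12), np.int64(199), np.int64(177)), (np.int64(12), np.int64(198), np.int64(135)), (np.int64(14), np.int64(157), np.int64(141)), (np.int64(14), np.int64(154), np.int64(149)), (np.int64(14), np.int64(158), np.int64(147)), (np.int64(13), np.int64(154), np.int64(146))]
```

View pics/crop1.png

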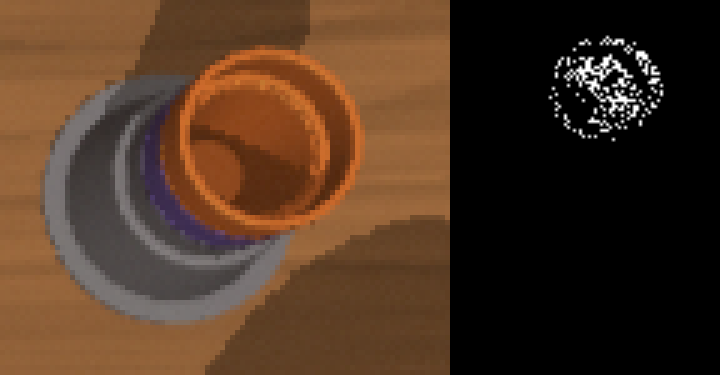

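The crop shows the orange rim spanning about x 346–382, y 174–211, with the purple beaker and grey stand offset below left. A saturation threshold of 180 separates the orange from the wood.

```bash
python3 - <<'E'
from h import *
for n,box in(("top",(335,165,395,220)),("side",(290,195,340,250))):
    im=cv2.imread(f"pics/{n}0.png")[:,:,::-1].copy(); h,s,v=hsv(im); m=(s>180)&(h<13)
    k=np.zeros_like(m); k[box[1]:box[3],box[0]:box[2]]=1
    if n=="side": m=(s>215)&(h<13)
    c=big(cv2.morphologyEx((m&k).astype(np.uint8),cv2.MORPH_CLOSE,np.ones((3,3))))+0.0
    print(n,cv2.boundingRect(c.astype(np.int32)),rim(n,c,.144,.03))
    h,s,v=hsv(im); b=(h>100)&(h<128)&(s>150)&(v>60); c=big(b); q=cv2.approxPolyDP(cv2.convexHull(c),3,True)[:,0]
    print(q.tolist(), plane(n,q,.115).round(3)[:,:2].tolist())
    # stand foot
o=bot.get_obs()
from scipy.spatial.transform import Rotation as Rr
print(Rr.from_quat(o["tool_rot"]).as_matrix().round(3))
E
```

```text
top (342, 174, 41, 38) ((array([ 0.5888, -0.1489]), np.float64(0.0006)), (array([ 0.5891, -0.1496,  0.0294]), np.float64(0.0006)))
[[159, 233], [164, 246], [159, 284], [138, 287], [136, 237]] [[0.531, 0.187], [0.51, 0.178], [0.448, 0.185], [0.444, 0.219], [0.525, 0.225]]
side (297, 203, 35, 35) ((array([ 0.5868, -0.1556]), np.float64(0.0011)), (array([ 0.5879, -0.1544,  0.0287]), np.float64(0.0008)))
[[201, 160], [172, 154], [164, 146], [195, 140], [203, 146]] [[0.493, 0.123], [0.447, 0.177], [0.442, 0.214], [0.511, 0.197], [0.517, 0.166]]
[[ 0.923  0.384 -0.001]
 [ 0.384 -0.923  0.002]
 [ 0.    -0.002 -1.   ]]
```

Beaker: (0.588, -0.152), with the rim radius fitting at 29.4 mm against 30 given. Well: (0.605, 0.221), cleaner yaw 0.133, and the corner distances match 140 x 160. The two cameras differ by about 6 mm in y for both objects, so I use the mean. First I move above the pile and turn the tool to line up with the cleaner's axes.

The rows are not in the units I measure in: shifts go in shares of 0.5 m and turns go in shares of 180 degrees. I convert before sending: 0.484 m is 0.968, -0.133 m is -0.266, 0.26 rad is 0.0828.

```bash
python3 jog.py '0,0,0.0414,0.12,-0.034,0,0.085;0,0,0.0828,0.24,-0.066,0,0.085;0,0,0.0828,0.36,-0.1,0,0.085;0,0,0.0828,0.48,-0.132,0,0.085;0,0,0.0828,0.6,-0.166,0,0.085;0,0,0.0828,0.72,-0.2,0,0.085;0,0,0.0828,0.84,-0.234,0,0.085;0,0,0.0828,0.968,-0.266,0,0.085;0,0,0.0828,0.968,-0.266,0,0.085;0,0,0.0828,0.968,-0.266,0,0.085'
cat >> h.py <<'E'
from scipy.spatial.transform import Rotation as Rr
def go(x,y,z):
    o=bot.get_obs(); print("t",o["clock"].round(2) if hasattr(o["clock"],"round") else o["clock"],"tool delta",(Rr.from_quat(o["tool_rot"]).inv().apply(np.array([x,y,z])-o["eef_pos"])).round(4),"F",o["ft_force"].round(1),"w",round(o["grip_width"],4))
E
python3 -c "
from h import *
go(.588,-.152,.116); print(Rr.from_quat(bot.get_obs()['tool_rot']).as_matrix().round(3))
cv2.imwrite('pics/s1.png',bot.camera('side')[:,:,::-1])"
```

```text
clock: 1.35
eef_pos: [0.5874, -0.1528, 0.2303]
tool_rot: [0.998, 0.067, -0.001, -0.0]
ft_force: [-0.4, -0.4, 0.6]
grip_width: 0.0849
grasp_force: 0.0
t 1.35 tool delta [ 0.001  -0.0007  0.1143] F [-0.4 -0.4  0.6] w 0.0849
[[ 0.991  0.134 -0.002]
 [ 0.134 -0.991  0.   ]
 [-0.002 -0.    -1.   ]]
```

View pics/s1.png

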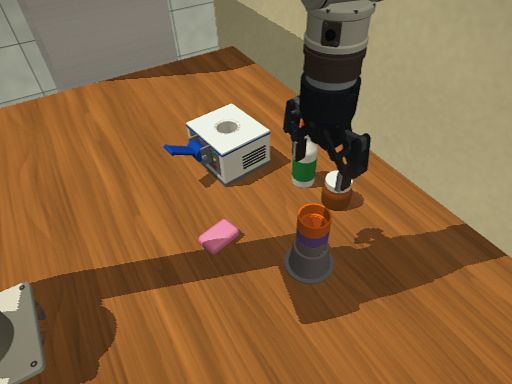

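The gripper is centred above the pile: tips near (295,130) and (345,188), beaker at (313,215). I descend and close.

To row units: 0.114 m is 0.228, 0.04 m is 0.08.

```bash
python3 jog.py '0,0,0,0,0,0.08,0.085;0,0,0,0,0,0.16,0.085;0,0,0,0,0,0.2,0.085;0,0,0,0,0,0.228,0.085;0,0,0,0,0,0.228,0.085;0,0,0,0,0,0.228,0.085'
python3 jog.py '0,0,0,0,0,0,0.055;0,0,0,0,0,0,0.05;0,0,0,0,0,0,0.05;0,0,0,0,0,0,0.05;0,0,0,0,0,0,0.05'
python3 -c "
from h import *
cv2.imwrite('pics/s2.png',bot.camera('side')[:,:,::-1])"
```

```text
clock: 2.15
eef_pos: [0.5883, -0.1538, 0.1187]
tool_rot: [0.998, 0.066, 0.001, 0.0]
ft_force: [0.1, -1.1, -0.2]
grip_width: 0.0855
grasp_force: 0.0
clock: 2.78
eef_pos: [0.5887, -0.1532, 0.119]
tool_rot: [0.998, 0.067, 0.001, 0.0]
ft_force: [-1.0, 0.4, 6.9]
grip_width: 0.0574
grasp_force: 64.2
```

View pics/s2.png

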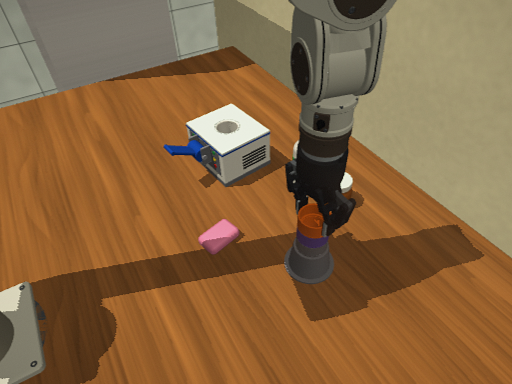

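The fingers are holding the orange collar (310,220) above the purple band, at width 57 mm and 64 N. I lift straight up.

To row units: -0.105 m is -0.21, -0.085 m is -0.17.

```bash
python3 jog.py '0,0,0,0,0,-0.02,0.05;0,0,0,0,0,-0.05,0.05;0,0,0,0,0,-0.09,0.05;0,0,0,0,0,-0.13,0.05;0,0,0,0,0,-0.17,0.05;0,0,0,0,0,-0.21,0.05;0,0,0,0,0,-0.21,0.05;0,0,0,0,0,-0.21,0.05'
python3 -c "
from h import *
go(.605,.221,.23)
a=bot.camera('side')[100:300,220:400,::-1];b=bot.camera('top')[130:250,290:420,::-1]
o=np.zeros((600,800,3),np.uint8);a=cv2.resize(a,None,fx=2.4,fy=2.4);b=cv2.resize(b,None,fx=2.8,fy=2.8)
o[:a.shape[0],:a.shape[1]]=a;o[:b.shape[0],433:433+b.shape[1]]=b;cv2.imwrite('pics/s3.png',o)"
```

```text
clock: 3.82
eef_pos: [0.5875, -0.1531, 0.2219]
tool_rot: [0.998, 0.067, -0.0, -0.0]
ft_force: [-0.1, -0.6, -1.3]
grip_width: 0.0575
grasp_force: 63.9
t 3.825 tool delta [ 0.0672 -0.3685 -0.0081] F [-0.1 -0.6 -1.3] w 0.0575
```

View pics/s3.png

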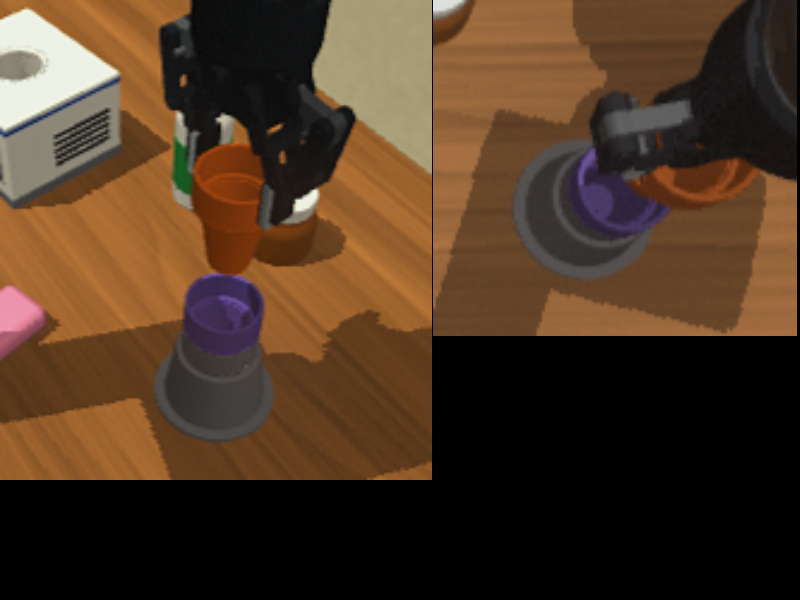

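The orange beaker is lifted clear and the purple and grey beakers stayed put. I check the shampoo's clearance before crossing.

```bash
python3 -c "
from h import *
print(plane('top',[236,113],.165),plane('side',[307,126],.165),plane('top',[289,120],.07),plane('top',[271,272],.02))
go(.605,.2205,.23);K,R,t=cam('top')"
```

```text
[[0.71950192 0.05293899 0.165     ]] [[0.71587343 0.04627555 0.165     ]] [[ 0.74153365 -0.04186003  0.07      ]] [[ 0.46025885 -0.0027711   0.02      ]]
t 3.925 tool delta [ 0.0675 -0.3678 -0.0087] F [ 0.5  0.1 -0.7] w 0.0575
```

To row units: -0.368 m is -0.736, 0.0675 m is 0.135.

```bash
python3 jog.py '0,0,0,0.016,-0.08,0,0.05;0,0,0,0.036,-0.2,0,0.05;0,0,0,0.058,-0.32,0,0.05;0,0,0,0.08,-0.44,0,0.05;0,0,0,0.102,-0.56,0,0.05;0,0,0,0.124,-0.67,0,0.05;0,0,0,0.135,-0.736,0,0.05;0,0,0,0.135,-0.736,0,0.05;0,0,0,0.135,-0.736,0,0.05'
python3 -c "
from h import *
go(.605,.2205,.23)
a=bot.camera('side')[60:220,140:330,::-1];b=bot.camera('top')[120:260,70:220,::-1]
cv2.imwrite('pics/side4.png',bot.camera('side')[:,:,::-1])
o=np.zeros((440,800,3),np.uint8);a=cv2.resize(a,None,fx=2.3,fy=2.3);b=cv2.resize(b,None,fx=2.4,fy=2.4)
o[:a.shape[0],:a.shape[1]]=a;o[:b.shape[0],438:438+b.shape[1]]=b;cv2.imwrite('pics/s4.png',o)"
```

```text
clock: 5.05
eef_pos: [0.6192, 0.1634, 0.2219]
tool_rot: [0.993, 0.118, -0.004, -0.023]
ft_force: [-0.5, 0.6, -0.1]
grip_width: 0.0577
grasp_force: 64.0
t 5.05 tool delta [-0.0004 -0.0591 -0.0054] F [-0.5  0.6 -0.1] w 0.0577
```

View pics/s4.png

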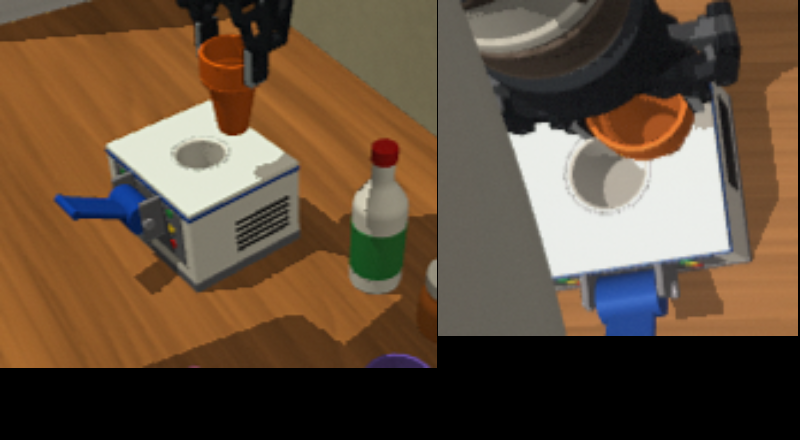

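The beaker is still about 60 mm short of the well and slightly tilted, so the move was rate-limited. I check the joints after a hold row.

```bash
python3 jog.py '0,0,0,0,0,0,0.05;0,0,0,0,0,0,0.05'; python3 -c "
from h import *
go(.605,.2205,.23); o=bot.get_obs();print(o['joint_pos'].round(3),o['joint_vel'].round(3),Rr.from_quat(o['tool_rot']).as_matrix().round(3))"
```

```text
clock: 5.45
eef_pos: [0.6192, 0.1632, 0.2226]
tool_rot: [0.993, 0.118, -0.004, -0.023]
ft_force: [-0.4, 0.2, -1.1]
grip_width: 0.0574
grasp_force: 64.0
t 5.45 tool delta [-0.0004 -0.0593 -0.0047] F [-0.4  0.2 -1.1] w 0.0574
[0.236 0.535 0.417 1.455 0.046 3.141] [ 0.003  0.001  0.002 -0.002 -0.     0.   ] [[ 0.972  0.234 -0.013]
 [ 0.235 -0.971  0.044]
 [-0.002 -0.046 -0.999]]
```

Joint 6 reached its +3.14 limit, since j6 = j1 - yaw + π. I turn the gripper a quarter turn to yaw 1.70, which is still aligned with the cleaner and puts j6 near 1.9, and I level it.

```bash
cat >> h.py <<'E'
YAW=0.133
def want(): # tool x along cleaner +y, z down
    a=YAW+np.pi/2; x=[np.cos(a),np.sin(a),0]; z=[0,0,-1]; return Rr.from_matrix(np.c_[x,np.cross(z,x),z])
def turn(): print("rotvec",(Rr.from_quat(bot.get_obs()["tool_rot"]).inv()*want()).as_rotvec().round(4))
E
python3 -c "
from h import *
turn(); go(.605,.2205,.222)"
```

```text
rotvec [-0.0392 -0.0321 -1.4667]
t 5.45 tool delta [-0.0004 -0.0589  0.0033] F [-0.4  0.2 -1.1] w 0.0574
```

To row units: -0.059 m is -0.118, -0.052 m is -0.104, -1.4667 rad is -0.4669.

```bash
python3 jog.py '-0.0016,-0.0013,-0.0573,0,-0.014,0,0.05;-0.0032,-0.0025,-0.1146,0,-0.03,0,0.05;-0.0048,-0.0038,-0.1719,0,-0.044,0,0.05;-0.0064,-0.0051,-0.2292,0,-0.06,0,0.05;-0.0076,-0.0064,-0.2865,0,-0.074,0,0.05;-0.0095,-0.0076,-0.3438,0,-0.088,0,0.05;-0.0108,-0.0089,-0.4011,0,-0.104,0,0.05;-0.0121,-0.0099,-0.452,0,-0.118,0,0.05;-0.0125,-0.0102,-0.4669,0,-0.118,0,0.05;-0.0125,-0.0102,-0.4669,0,-0.118,0,0.05'
python3 jog.py '0,0,0,0,0,0,0.05;0,0,0,0,0,0,0.05'
python3 - <<'E'
from h import *
go(.605,.2205,.222);turn(); print(bot.get_obs()['joint_pos'].round(3))
S=bot.camera('side');T=bot.camera('top')
cv2.imwrite('pics/side5.png',S[:,:,::-1]);cv2.imwrite('pics/top5.png',T[:,:,::-1])
a=S[60:190,150:310,::-1];b=T[120:260,70:220,::-1]
o=np.zeros((340,800,3),np.uint8);a=cv2.resize(a,None,fx=2.6,fy=2.6);b=cv2.resize(b,None,fx=2.4,fy=2.4)
o[:a.shape[0],:a.shape[1]]=a;o[:336,420:420+b.shape[1]]=b;cv2.imwrite('pics/s5.png',o)
E
```

```text
clock: 6.7
eef_pos: [0.6053, 0.221, 0.2252]
tool_rot: [0.659, 0.753, -0.0, -0.0]
ft_force: [0.8, 0.2, 0.1]
grip_width: 0.0571
grasp_force: 64.0
clock: 6.95
eef_pos: [0.6054, 0.2208, 0.2251]
tool_rot: [0.659, 0.753, -0.0, -0.0]
ft_force: [0.4, -0.1, -0.2]
grip_width: 0.0574
grasp_force: 64.0
t 6.95 tool delta [-0.0003 -0.0005  0.0031] F [ 0.4 -0.1 -0.2] w 0.0574
rotvec [-0.0002 -0.      0.    ]
[0.35  0.542 0.436 1.465 0.    1.787]
```

View pics/s5.png

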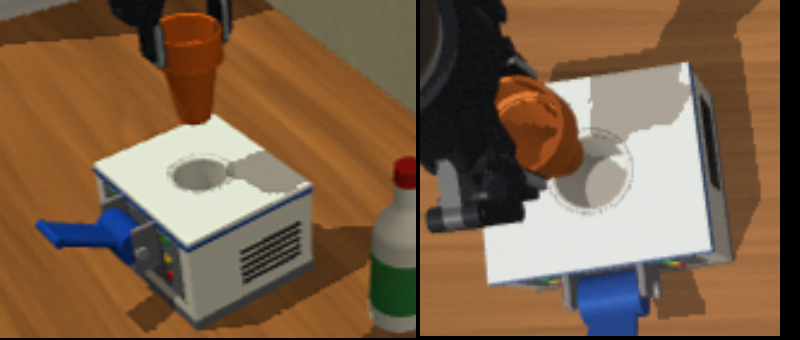

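The beaker stands over the well: in the side view the cone tip is at about (223,105) px and the well at (227,127). I measure the tip offset against the well in each camera.

```bash
python3 - <<'E'
from h import *
zb=.166
for n,box,th in(("side",(190,60,245,115),215),("top",(95,140,145,200),180)):
    im=cv2.imread(f"pics/{n}5.png")[:,:,::-1].copy(); h,s,v=hsv(im); m=(s>180)&(h<13)
    k=np.zeros_like(m); k[box[1]:box[3],box[0]:box[2]]=1
    if n=="side": m=(s>215)&(h<13)
    c=big(cv2.morphologyEx((m&k).astype(np.uint8),cv2.MORPH_CLOSE,np.ones((3,3))))
    print(n,cv2.boundingRect(c))
    K,R,t=cam(n); C=(-R.T@t)[:2]
    P=plane(n,c,zb)[:,:2]; u=C-np.array([.605,.221]); u/=np.linalg.norm(u)
    d=(P@u); Q=P[d>d.max()-.009]; print(len(Q),"bottom r15",circ(Q,.015),circ(Q))
    w=(s<60)&(v>150)
    if n=="side":
        P=plane(n,c,zb+.084)[:,:2]; d=P@u; Q=P[d<d.min()+.02]; print("rim",circ(Q,.03),circ(Q))
E
```

```text
side (211, 65, 25, 43)
11 bottom r15 (array([0.6053, 0.2235]), np.float64(0.0011)) (array([0.604 , 0.2204, 0.0121]), np.float64(0.001))
rim (array([0.6038, 0.216 ]), np.float64(0.0015)) (array([0.6051, 0.2188, 0.0272]), np.float64(0.0013))
top (101, 151, 37, 43)
18 bottom r15 (array([0.6067, 0.2251]), np.float64(0.0007)) (array([0.6048, 0.2224, 0.0122]), np.float64(0.0004))
```

The tip agrees with the well to within about 2 mm in both views, inside what the taper can guide. I lower it and watch the forces.

To row units: 0.09 m is 0.18, 0.075 m is 0.15.

```bash
python3 jog.py '0,0,0,0,0,0.06,0.05;0,0,0,0,0,0.11,0.05;0,0,0,0,0,0.15,0.05;0,0,0,0,0,0.18,0.05;0,0,0,0,0,0.18,0.05;0,0,0,0,0,0.18,0.05'
python3 jog.py '0,0,0,0,0,0.012,0.05;0,0,0,0,0,0.024,0.05;0,0,0,0,0,0.036,0.05;0,0,0,0,0,0.044,0.05;0,0,0,0,0,0.044,0.05;0,0,0,0,0,0.044,0.05'
python3 -c "
from h import *
go(.605,.2205,.108)"
```

```text
clock: 7.8
eef_pos: [0.6059, 0.2213, 0.136]
tool_rot: [0.658, 0.753, 0.001, 0.0]
ft_force: [-0.2, -0.6, -0.4]
grip_width: 0.0579
grasp_force: 64.0
clock: 8.55
eef_pos: [0.6054, 0.2211, 0.1132]
tool_rot: [0.658, 0.753, 0.0, -0.0]
ft_force: [-1.1, -0.3, -1.1]
grip_width: 0.0576
grasp_force: 64.0
t 8.55 tool delta [-0.0005 -0.0005  0.0052] F [-1.1 -0.3 -1.1] w 0.0576
```

To row units: 0.0055 m is 0.011, 0.004 m is 0.008.

```bash
python3 jog.py '0,0,0,0,0,0.004,0.05;0,0,0,0,0,0.008,0.05;0,0,0,0,0,0.011,0.05;0,0,0,0,0,0.011,0.05'
python3 jog.py '0,0,0,0,0,0.002,0.05;0,0,0,0,0,0.002,0.05'
```

```text
clock: 9.05
eef_pos: [0.6053, 0.221, 0.1081]
tool_rot: [0.658, 0.753, 0.0, 0.0]
ft_force: [-1.7, -0.5, 3.2]
grip_width: 0.0577
grasp_force: 64.2
clock: 9.3
eef_pos: [0.6053, 0.221, 0.108]
tool_rot: [0.658, 0.753, 0.0, 0.0]
ft_force: [-3.8, -0.9, 7.7]
grip_width: 0.0578
grasp_force: 64.7
```

Contact came at TCP z 0.108, exactly the predicted seated height. I let go and rise.

To row units: -0.12 m is -0.24, -0.08 m is -0.16.

```bash
python3 jog.py '0,0,0,0,0,0,0.085;0,0,0,0,0,0,0.085;0,0,0,0,0,0,0.085;0,0,0,0,0,0,0.085;0,0,0,0,0,-0.06,0.085;0,0,0,0,0,-0.16,0.085;0,0,0,0,0,-0.24,0.085;0,0,0,0,0,-0.24,0.085'
python3 jog.py '0,0,0,0,0.1,0,0.085;0,0,0,0,0.2,0,0.05;0,0,0,0,0.292,0,0;0,0,0,0,0.292,0,0;0,0,0,0,0.292,0,0;0,0,0,0,0.292,0,0'
python3 - <<'E'
from h import *
go(.605,.2205,.228);turn()
S=bot.camera('side');T=bot.camera('top')
cv2.imwrite('pics/side6.png',S[:,:,::-1]);cv2.imwrite('pics/top6.png',T[:,:,::-1])
a=S[60:210,110:300,::-1];b=T[120:300,70:220,::-1]
o=np.zeros((600,800,3),np.uint8);a=cv2.resize(a,None,fx=2.3,fy=2.3);b=cv2.resize(b,None,fx=2.3,fy=2.3)
o[:a.shape[0],:a.shape[1]]=a;o[:b.shape[0],440:440+b.shape[1]]=b;cv2.imwrite('pics/s6.png',o)
E
```

```text
clock: 10.3
eef_pos: [0.6076, 0.2219, 0.2313]
tool_rot: [0.658, 0.753, 0.004, 0.002]
ft_force: [0.6, 1.0, -0.7]
grip_width: 0.0853
grasp_force: 0.0
clock: 11.05
eef_pos: [0.7485, 0.2402, 0.2258]
tool_rot: [0.658, 0.753, 0.001, 0.001]
ft_force: [0.1, -0.2, -0.7]
grip_width: -0.0002
grasp_force: 0.0
t 11.05 tool delta [-0.0004 -0.1449 -0.0026] F [ 0.1 -0.2 -0.7] w -0.0002
rotvec [ 0.0029 -0.0007  0.0009]
```

View pics/s6.png

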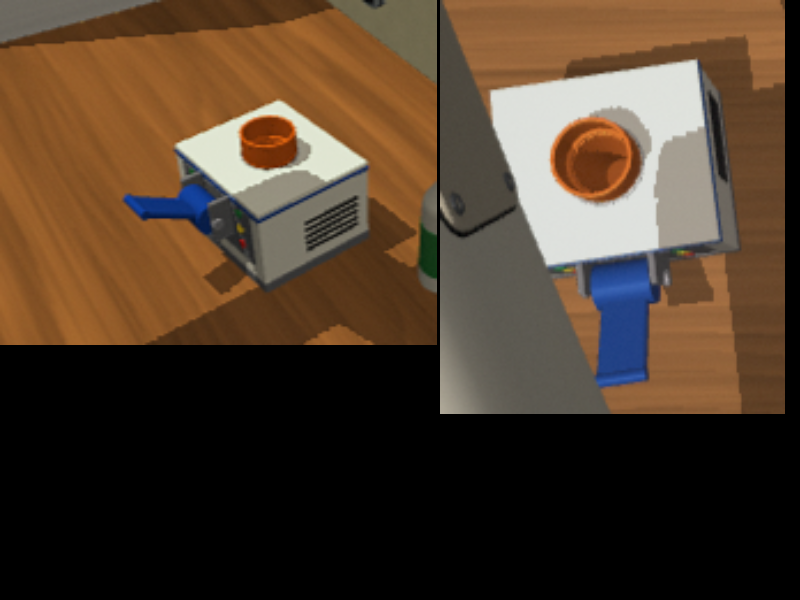

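The beaker sits flat and centred in the well. I got the sign of tool y wrong, so the arm went behind the cleaner, clear of everything. Now I move over the lever pad, at (0.4606, 0.2016).

To row units: -0.29 m is -0.58, -0.27 m is -0.54.

```bash
python3 jog.py '0,0,0,0,-0.1,0,0;0,0,0,0,-0.22,0,0;0,0,0,0,-0.34,0,0;0,0,0,0,-0.46,0,0;0,0,0,0,-0.54,0,0;0,0,0,0,-0.58,0,0;0,0,0,0,-0.58,0,0;0,0,0,0,-0.58,0,0'
python3 jog.py '0,0,0,0,0,0,0;0,0,0,0,0,0,0'
python3 - <<'E'
from h import *
go(.4606,.2016,.13);turn(); print(bot.get_obs()['joint_pos'].round(2))
E
```

```text
clock: 12.15
eef_pos: [0.4623, 0.2018, 0.2267]
tool_rot: [0.658, 0.753, 0.003, 0.002]
ft_force: [0.7, 0.2, 0.5]
grip_width: -0.0001
grasp_force: 0.0
clock: 12.4
eef_pos: [0.4617, 0.2014, 0.2247]
tool_rot: [0.658, 0.753, 0.001, 0.0]
ft_force: [0.7, 0.3, 0.4]
grip_width: -0.0
grasp_force: 0.0
t 12.4 tool delta [ 0.0004 -0.0013  0.0947] F [0.7 0.3 0.4] w -0.0
rotvec [ 0.0016 -0.0003  0.0003]
[ 0.41  0.25 -0.    1.32 -0.    1.85]
```

To row units: 0.14 m is 0.28, 0.13 m is 0.26.

```bash
python3 jog.py '0,0,0,0,-0.0026,0.08,0;0,0,0,0,-0.0026,0.16,0;0,0,0,0,-0.0026,0.2,0;0,0,0,0,-0.0026,0.22,0;0,0,0,0,-0.0026,0.24,0;0,0,0,0,-0.0026,0.26,0;0,0,0,0,-0.0026,0.28,0;0,0,0,0,-0.0026,0.28,0'
python3 jog.py '0,0,0,0,0,0.016,0;0,0,0,0,0,0.032,0;0,0,0,0,0,0.048,0;0,0,0,0,0,0.056,0;0,0,0,0,0,0.056,0;0,0,0,0,0,0.056,0'
```

```text
clock: 13.4
eef_pos: [0.4597, 0.2013, 0.0848]
tool_rot: [0.658, 0.753, 0.001, 0.0]
ft_force: [-0.6, -0.2, 4.4]
grip_width: -0.0003
grasp_force: 2.4
clock: 14.15
eef_pos: [0.4611, 0.2016, 0.0578]
tool_rot: [0.658, 0.753, 0.002, 0.001]
ft_force: [0.9, 0.0, 6.3]
grip_width: -0.0002
grasp_force: 2.1
```

Forces match the lever's stated range. I continue in small steps to the stop.

To row units: 0.004 m is 0.008, 0.002 m is 0.004.

```bash
for i in 1; do :; done; python3 jog.py '0,0,0,0,0,0.004,0;0,0,0,0,0,0.008,0;0,0,0,0,0,0.008,0'
python3 jog.py '0,0,0,0,0,0.004,0;0,0,0,0,0,0.004,0'
python3 jog.py '0,0,0,0,0,0.004,0;0,0,0,0,0,0.004,0'
python3 jog.py '0,0,0,0,0,0.004,0;0,0,0,0,0,0.004,0'
```

```text
clock: 14.52
eef_pos: [0.4599, 0.2013, 0.053]
tool_rot: [0.658, 0.753, 0.001, 0.0]
ft_force: [1.0, -0.2, 4.7]
grip_width: -0.0002
grasp_force: 1.8
clock: 14.78
eef_pos: [0.4598, 0.2012, 0.0511]
tool_rot: [0.658, 0.753, 0.001, 0.0]
ft_force: [0.3, 0.4, 5.4]
grip_width: 0.0002
grasp_force: 2.2
clock: 15.02
eef_pos: [0.4599, 0.2013, 0.0492]
tool_rot: [0.658, 0.753, 0.001, 0.0]
ft_force: [-0.2, 0.9, 5.3]
grip_width: 0.0003
grasp_force: 2.6
clock: 15.28
eef_pos: [0.4602, 0.2013, 0.0475]
tool_rot: [0.658, 0.753, 0.001, 0.001]
ft_force: [-0.1, -0.1, 7.4]
grip_width: 0.0002
grasp_force: 3.1
```

To row units: 0.0015 m is 0.003.

```bash
python3 jog.py '0,0,0,0,0,0.003,0;0,0,0,0,0,0.003,0'
python3 jog.py '0,0,0,0,0,0.003,0;0,0,0,0,0,0.003,0'
python3 - <<'E'
from h import *
S=bot.camera('side');T=bot.camera('top')
a=S[90:220,120:320,::-1];b=T[120:300,70:220,::-1]
o=np.zeros((600,800,3),np.uint8);a=cv2.resize(a,None,fx=2.2,fy=2.2);b=cv2.resize(b,None,fx=2.3,fy=2.3)
o[:a.shape[0],:a.shape[1]]=a;o[:b.shape[0],445:445+b.shape[1]]=b
c=cv2.resize(S[190:300,250:370,::-1],None,fx=2.2,fy=2.2);o[300:300+c.shape[0],:c.shape[1]]=c
cv2.imwrite('pics/s7.png',o)
E
```

```text
clock: 15.52
eef_pos: [0.4605, 0.2014, 0.0462]
tool_rot: [0.658, 0.753, 0.001, 0.001]
ft_force: [0.4, -0.2, 8.4]
grip_width: 0.0002
grasp_force: 3.3
clock: 15.78
eef_pos: [0.4608, 0.2015, 0.0454]
tool_rot: [0.658, 0.753, 0.002, 0.001]
ft_force: [-2.4, -1.1, 11.8]
grip_width: 0.0001
grasp_force: 5.2
```

View pics/s7.png

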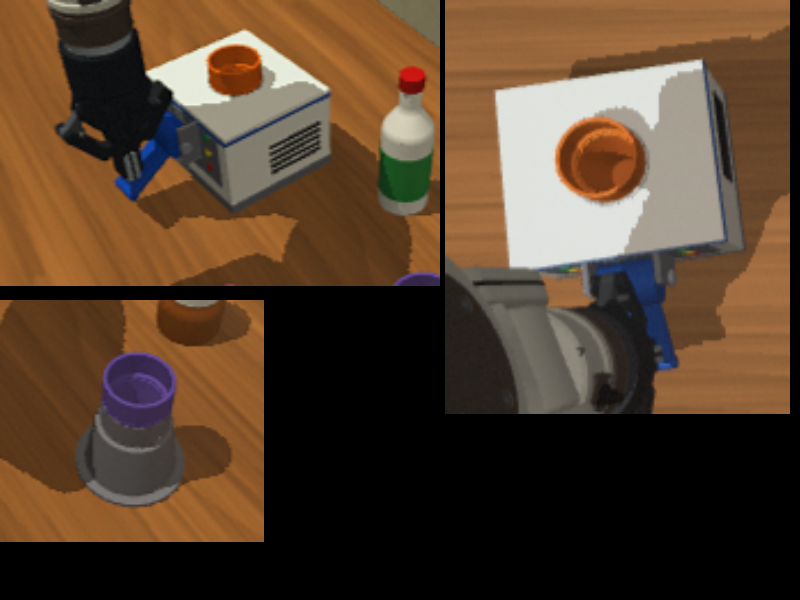

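The lever is down at the stop: 8.4 → 11.8 N while the motion fell to 0.8 mm of a 1.5 mm step. The beaker is seated, and the purple and grey beakers are still in the stand. I hand in.

```bash
python3 -c "
from workcell import bot
print(bot.job_done())"
```

```text
the job is handed in; nothing more can be done
None
```

I seated the orange beaker flat in the cleaner's well and released it, then handed the job in at about 16 s with the fingers still holding the lever down at its bottom stop; the other two beakers stayed in the stand, I touched nothing else, and no verdict was shown.

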